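# Screw the filler cap of a micro-blaster tank down to snug

## Task

The abrasive tank of the small blaster has been filled and must be closed before it is put under pressure. Pick up the loose screw cap by its grip bar, set it level on the open filler neck so that its pins drop into the gaps of the thread, and gently turn it clockwise until it draws up snug on the rubber sealing ring: firm, but not overtightened. Let go of it and leave the other things on the bench where they are.

Things in the scene. Friction and masses are not known exactly. Their poses are not given: they have to be found in the camera images.
- blaster: micro-blaster fixed to the bench: grey base 104 x 112 x 30 mm, black knob and round gauge on its front, pen clipped on its left side, upright aluminium tank 72 mm across. Origin: under its centre, at bench height; z up, x away from the front. The filler neck's axis is the origin's vertical: neck 34 mm across, from the tank's shoulder at z = 83 mm to the rim
- neck_rim (a point): centre of the neck's metal rim, 109 mm above the bench; its top 6 mm taper to guide the cap. A black rubber ring lies in the rim, its top 112 mm above the bench, up to 1.4 mm more or less from ring to ring: too little to measure, it must be felt. It yields 1 mm under 80 N
- thread_gap (a point): middle of the thread gap in front of the neck (19.5 mm out on the blaster's -x side, 95 mm above the bench). Two more gaps lie 120 degrees either way, each 42 degrees wide, with a dark ridge on the shoulder below. Between them three steel thread ridges, 43 mm across outside, each 78 degrees long, fall clockwise (seen from above) by 4.3 mm a radian
- cap: round knurled aluminium screw cap, 52 mm across, 27 mm high, with a black grip bar on top (52 mm high in all), about 0.17 kg, standing open side down. Origin: centre of its lower edge; z up, x along the bar. Its ceiling, 22 mm above the origin, comes to rest on the rubber ring, with the origin about 90 mm above the bench. Nearly 2 mm play round the neck
- cap_pin (a point): inner end of one of three 4 mm pins inside the cap, at 0, 120, 240 degrees from its x axis, 21 mm out, 5 mm above its lower edge; a dark line on the side marks each. Over the gaps (within 13 degrees) they drop in, else they stop on the threads, 3 to 9 mm higher. From mid-gap the hand turns clockwise easily for 25 to 70 degrees, depending on the ring; within 10 to 15 more it is snug
- cap_bar (a point): middle of the grip bar (46 x 14 x 24 mm, along the cap's x, 28 to 52 mm above the lower edge). The bar is sprung: it leads the cap by 1 degree per 0.07 N m, so the torque still shows when the hand stops; it springs back when let go, the cap stays. Snug is 0.35 N m, when the bar's edge reaches the dark line on the cap; below 0.28 is loose, above 0.44 crushes the ring
- cast_lower: plaster lower jaw cast, 53 x 66 x 22 mm, lying near the work: leave it alone. Origin: centre of the underside
- jar_f: small white powder jar with a pink lid, 40 mm across, 36 mm high: leave it alone. Origin: centre of the underside
- tweezers: steel tweezers, 135 mm long, lying flat: leave them alone. Origin: centre of the underside
Not all that is in view belongs to the job. What is shaped like the cap but red is not meant.

How it is judged (in metres and radians):
On the way, in this order (a step that is already met when the one before it is completed fails the run):
1. the cap is lifted clear of the bench (height (world z) of cap above 0.05 m), for 0.2 s.
2. the cap is down on the neck, level and centred, its pins between the threads (z of cap in the frame of blaster below 0.0925 m and horizontal distance between cap and blaster below 0.003 m and angle between cap's own z axis and vertical below 0.06 rad), for 0.2 s.
At the end, for the whole second after the job is handed in: The cap sits on the filler neck, its axis within 3 mm of the neck's, level within 0.06 rad, its lower edge less than 91.8 mm above the bench, at rest, and clamped by its thread with 10 to 22 N (contact force between cap and blaster between 10 and 22 N and z of cap in the frame of blaster below 0.0918 m and horizontal distance between cap and blaster below 0.003 m and angle between cap's own z axis and vertical below 0.06 rad and linear speed of cap below 0.01 m/s); the robot touches nothing.
It fails at once if the cap is overtightened or forced: over 32 N between cap and blaster (contact force between cap and blaster above 32 N).
It fails at once if the fingers press on the blaster with over 15 N (contact force between the fingers and blaster above 15 N).
It fails at once if the plaster cast is moved by over 15 mm (distance of cast_lower from where it was at the start of the episode above 0.015 m).
It fails at once if the jar is moved by over 15 mm (distance of jar_f from where it was at the start of the episode above 0.015 m).
It fails at once if the tweezers are moved by over 15 mm (distance of tweezers from where it was at the start of the episode above 0.015 m).
It also fails if it takes over 61 s, if anything falls off the work surface, if the arm or the gripper's body presses on something with over 40 N, if the wrist force passes 120 N, or if a joint passes its speed limit or range.

## Robot

A 6-joint arm with a two-finger parallel gripper is mounted at the origin on a cart in front of the work surface, level with it; the furniture and walls round the work are solid. World frame = base frame: x ahead of the robot, y to its left, z up, the work surface at z = 0. Lengths are in mm, angles in degrees, forces in N, time in s.
With the tool pointing down it reaches from about 300 to 850 mm from the base axis. Payload 4.2 kg.
Tool frame: the origin (TCP) lies between the finger pads; the fingertips stand 11 mm ahead of it and the grasp point (between the pads) lies 8 mm behind it (env.tips_ahead is the distance from the TCP to the fingertips, in mm); z points along the fingers, y is the line along which they close (so a half turn about z gives the same grasp; the last joint's range is limited). The gripper opens to 91 mm and grips with 3 to 60 N. Pads are 32 mm wide; open, the fingers measure 118 mm over their backs; the gripper's body (76 mm by 178 mm) begins 60 mm behind the grasp point.
Start: joints at [-65.546, 18.312, 89.639, -0, 72.044, -1.146], TCP at [248.452, -518.569, 224.976] pointing down, gripper open.
Joint ranges: [-177.97, 177.97], [-48.28, 115.42], [12.27, 149.76], [-77.06, 257.06], [2.81, 150.46], [-146.56, 146.56]. Speed limits (degrees/s): [147.25, 147.25, 180, 180, 180, 180].

## Interface

Orientations are given as [roll, pitch, yaw] about the fixed x, y, z axes, in that order (R = Rz(yaw) Ry(pitch) Rx(roll)).
In Python, from workcell import env, cams gives the robot as it stands.
- The arm moves only by the tool step_arm, never from a script. Its arguments are lists of equal length, an entry for each row: "linear": the shift along the tool's x, y, z in units of 30 cm (1.0 is 30 cm), a list of three; "turn": the turn about the tool's z in units of 360 degrees (1.0 is 360 degrees). In form: {"linear": [[tx, ty, tz], ...], "turn": [turn, ...]}. A call has 1 to 20 rows; each row is the pose to reach, as a shift and turn from the pose commanded when the call began, along the tool's axes at that moment, turning the shorter way round; what a row does not reach only later rows make up. A row lasts 1/8 s, in which the tool goes at most 62.5 mm and 10.7 degrees, less where a joint would pass 70% of its speed; a pose out of reach is approached as far as the arm can. A call with a number of a shift or a turn outside -1 to 1 is refused whole. A call with a gripper value outside its range is refused whole. "fingers" is the closure, from -1 (fully open) to 1 (shut), so that 0 is half open, set as the call begins (left out, the last holds). The fingers move at their own pace and stop on an object; "force" is the grip in N (left out, the last holds). Time passes only in rows, so rows that repeat a pose let the fingers close. It gives the time, the measured TCP pose, the force, the opening and the grip force at its end, in the units of the state.
- env.state(): the state, without advancing time (a new reading comes with each control period).
- cams.grab_frame(name): name is "side" or "top"; returns a dict with "color" (480x640x3 uint8, blue, green, red), "fx", "fy", "cx", "cy" (pixels), "extrinsics" (4x4, takes a point from camera to world coordinates). Camera axes: x right, y down, z forward; pixel columns grow to the right and rows downward; lengths in mm; the calibration is good to about 2 mm. A picture is of the moment at which its call begins. There is no depth.
- env.job_done(): hands the job in; it is judged then, once.
The state is a dict: "time_s": time; "qpos": joint angles; "qvel": joint speeds; "effort": joint torques, N m; "ee_pos": TCP position; "ee_rot": TCP orientation; "force": force on the tool from outside, world axes, zero at the start; "torque": the same for the moment, N m; "gripper_width": finger opening in mm; "gripper_force": force on a finger pad.
Only numpy, scipy, OpenCV 4.12 (cv2) and the standard library are available. Lean on these libraries where they do the work, as an engineer would, in place of code of your own. Each camera call takes 0.05 s, during which the arm holds its last target. There are 200 camera calls.

## Working session

There is one attempt and no reset: what is moved stays moved. The work goes in short steps, Python scripts to look and compute and a tool call to move; the robot and the scene stay as the last step left them, time stands still between calls to the robot, and variables do not carry over. Pictures are saved under pics/ and viewed, at most 10 in all, crops included, and the job is handed in when it is done.

Besides the shell and the picture viewer there is one more tool, called after "Request:" as name(argument=value, ...) on one line, values as JSON. step_arm: Moves the arm, as the interface text tells. Its arguments: {"type":"object","properties":{"linear":{"type":"array"},"turn":{"type":"array"},"fingers":{"type":"number"},"force":{"type":"number"}},"required":["linear","turn"]}

```bash
mkdir -p pics
cat > h.py <<'E'
import numpy as np, cv2
from workcell import env, cams
def pix(f,p):
    E=np.array(f["extrinsics"]);R,t=E[:3,:3],E[:3,3]
    c=R.T@(np.array(p,float)-t); return np.array([f["fx"]*c[0]/c[2]+f["cx"],f["fy"]*c[1]/c[2]+f["cy"]])
def atz(f,u,v,z):
    E=np.array(f["extrinsics"]);R,t=E[:3,:3],E[:3,3]
    d=R@np.array([(u-f["cx"])/f["fx"],(v-f["cy"])/f["fy"],1]); return t+d*(z-t[2])/d[2]
E
python3 - <<'E'
from h import *
for n in("top","side"):
    f=cams.grab_frame(n);cv2.imwrite(f"pics/{n}0.png",f["color"]);print(n,f["fx"],f["cx"],f["cy"],np.round(f["extrinsics"],3))
print(env.state())
E
```

```text
top 511.7827080488819 317.21206298696995 238.4272070089837 [[-1.20000e-02 -9.96000e-01  8.50000e-02  4.54785e+02]
 [-1.00000e+00  1.30000e-02  5.00000e-03 -1.94377e+02]
 [-6.00000e-03 -8.40000e-02 -9.96000e-01  9.67666e+02]
 [ 0.00000e+00  0.00000e+00  0.00000e+00  1.00000e+00]]
side 508.1490550000984 319.81865741583687 234.20313007512274 [[ 9.95000e-01  5.30000e-02 -7.90000e-02  5.84890e+02]
 [ 9.50000e-02 -6.33000e-01  7.68000e-01 -8.38658e+02]
 [-9.00000e-03 -7.72000e-01 -6.35000e-01  6.18689e+02]
 [ 0.00000e+00  0.00000e+00  0.00000e+00  1.00000e+00]]
{'time_s': 0.1, 'qpos': array([-6.55453457e+01,  1.83489969e+01,  8.96974986e+01, -2.75949302e-03,
        7.20416220e+01, -1.14807554e+00]), 'qvel': array([ 0.00907721, -0.14309511, -0.15290858, -0.05232125,  0.00932859,
        0.09953805]), 'effort': array([ 4.56958933e-04, -4.13331807e+01, -2.32510597e+01,  7.28546223e-02,
        4.22529504e-02, -4.83017095e-05]), 'ee_pos': array([ 248.27438966, -518.18934444,  224.20709666]), 'ee_rot': array([-1.79911848e+02,  8.57661276e-04,  2.56035834e+01]), 'force': array([0.57367794, 0.07840838, 0.41001368]), 'torque': array([ 0.00966884,  0.05436014, -0.01052448]), 'gripper_force': 0.0, 'gripper_width': 91.31373736281326}
```

View pics/top0.png

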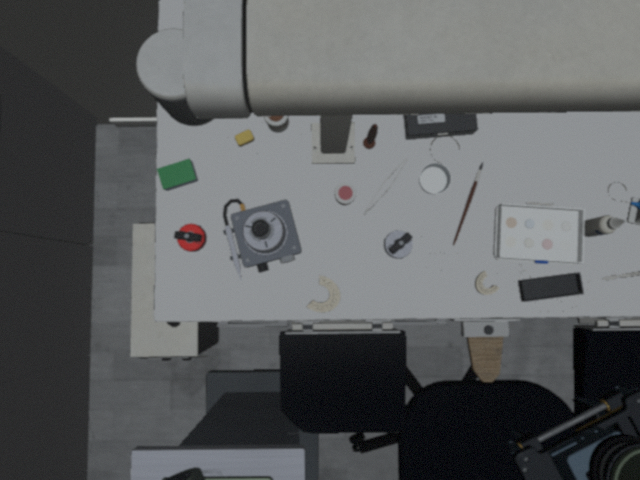

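View pics/side0.png

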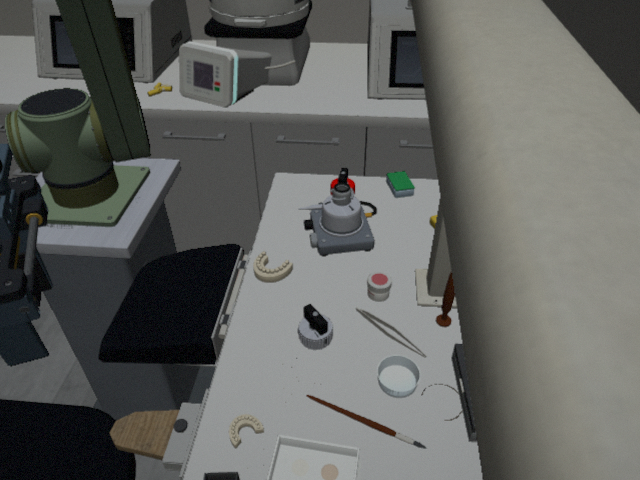

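In the top view there are two cap-like things: a red one at (190,237) and a grey aluminium one with a black bar at (398,243). The grey one fits the description. The blaster is at (263,232), the jar at (345,193), the cast at (325,295) and the tweezers at (385,185). One enlarged crop will confirm the cap.

Run:
```python
from h import *
a=cv2.imread("pics/top0.png");b=cv2.imread("pics/side0.png")
def c(i,x,y,w,h):return cv2.resize(i[y:y+h,x:x+w],(400,300),interpolation=cv2.INTER_CUBIC)
o=np.vstack([np.hstack([c(a,365,216,66,50),c(a,212,190,100,75)]),np.hstack([c(b,280,295,74,56),c(b,295,165,90,68)])])
cv2.imwrite("pics/crop0.png",cv2.convertScaleAbs(o,alpha=1.3))
f=cams.grab_frame("top")
print(atz(f,398,243,27),atz(f,403,240,52),atz(f,262,229,109),atz(f,345,193,36),atz(f,190,237,52))
```

```text
[ 524.23916171 -338.20505914   27.        ] [ 527.67222251 -343.47820559   52.        ] [544.81144721 -96.99918311 109.        ] [ 617.07250225 -241.76708154   36.        ] [538.00559152  39.10517567  52.        ]
```

View pics/crop0.png

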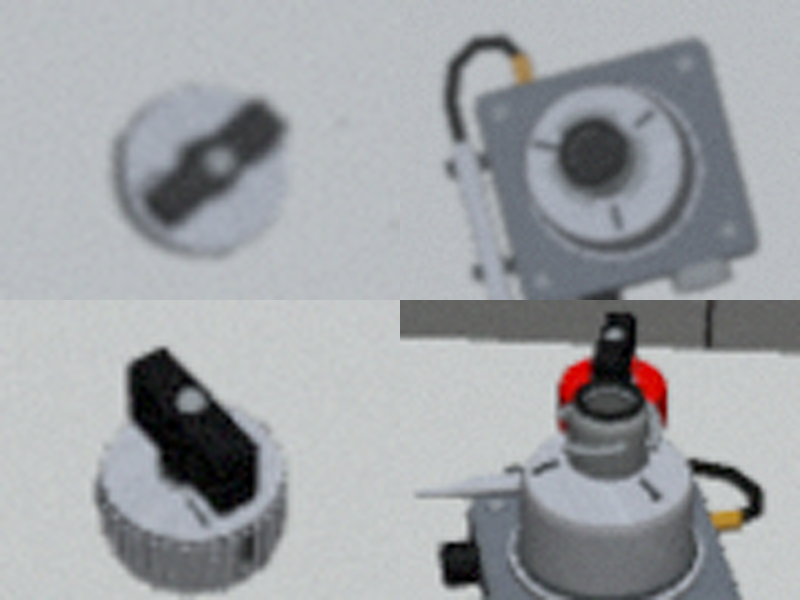

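The crop confirms the grey knurled cap with a black bar. The bar's ends are at about top (409,236) and (392,250), and there is a pin mark low on its right side in the side view. The neck and its three shoulder ridges show clearly at top (266,244), (273,219) and (249,227).

Run:
```python
from h import *
from scipy.optimize import least_squares
T=cams.grab_frame("top");S=cams.grab_frame("side")
az=lambda a,b:np.degrees(np.arctan2((a-b)[1],(a-b)[0]))
# bar centroid top
g=T["color"].max(2);x0,y0=380,225
m=(g[y0:265,x0:420]<75);n,l,st,ce=cv2.connectedComponentsWithStats(m.astype(np.uint8));k=1+np.argmax(st[1:,4])
ys,xs=np.where(l==k);P=np.array([atz(T,u+x0,v+y0,51)[:2] for u,v in zip(xs,ys)])
w,V=np.linalg.eigh(np.cov(P.T));c=P.mean(0);print("bar n",st[k],c,"yaw",np.degrees(np.arctan2(V[1,1],V[0,1])),np.sqrt(w*12))
# side bar
g=S["color"].max(2);m=(g[300:345,295:335]<75);n,l,st,ce=cv2.connectedComponentsWithStats(m.astype(np.uint8));k=1+np.argmax(st[1:,4])
print("side bar centroid",ce[k]+[295,300],st[k],"pred of centre z40",pix(S,[*c,40]))
for a in range(-180,180,10):
    q=pix(S,[c[0]+26*np.cos(np.radians(a)),c[1]+26*np.sin(np.radians(a)),13]); 
    if -120<=a<=20: print(a,np.round((q-[280,295])*[400/74,300/56]),end=" ")
print()
# ring: top dark
g=T["color"].max(2);m=(g[215:245,245:278]<85);n,l,st,ce=cv2.connectedComponentsWithStats(m.astype(np.uint8));k=1+np.argmax(st[1:,4]);r=ce[k]+[245,215];print("ring",r,st[k]);rc=atz(T,*r,111);print(rc)
for u,v in[(265.75,244.25),(273.25,219.25),(248.75,226.75)]:
    p=atz(T,u,v,83);print(p,az(p,rc),np.linalg.norm((p-rc)[:2]))
print("side pred rim",pix(S,[*rc[:2],111]), (pix(S,[*rc[:2],111])-[295,165])*[400/90,300/68])
for u,v in[(543,165),(650,190)]:
    p=atz(S,295+(u-400)*.225,165+v*68/300,83);print("side ridge",p,az(p,rc))
```

```text
bar n [  9   8  22  21 168] [ 522.53323357 -337.46842983] yaw 129.36256161106434 [14.00381219 46.97163962]
side bar centroid [315.16425121 319.72463768] [  9   4  24  31 414] pred of centre z40 [313.70046159 318.96434007]
-120 [129. 251.] -110 [143. 258.] -100 [158. 262.] -90 [174. 265.] -80 [190. 265.] -70 [207. 262.] -60 [222. 258.] -50 [237. 251.] -40 [249. 243.] -30 [260. 233.] -20 [268. 222.] -10 [273. 210.] 0 [276. 198.] 10 [276. 185.] 20 [273. 173.] 
ring [260.32653061 228.66666667] [  6   4  19  20 294]
[545.20257155 -94.40831373 111.        ]
[ 520.86818073 -100.47206236   83.        ] -166.0077508610586 25.078509202596823
[ 564.34864701 -113.70714197   83.        ] -45.227651601587695 27.1848666921858
[551.77154359 -70.99914873  83.        ] 74.32506271310218 24.313379027296524
side pred rim [340.09605516 188.26362234] [200.42691182 102.63362798]
side ridge [ 522.77307245 -100.05733193   83.        ] -165.86368040732017
side ridge [ 566.63618634 -113.59252912   83.        ] -41.83022017392498
```

Request:
step_arm(linear=[[0.2, -0.03, 0], [0.4, -0.06, 0.05], [0.6, -0.08, 0.1], [0.75, -0.1, 0.15], [0.9, -0.12, 0.2], [0.9, -0.12, 0.2], [0.9, -0.12, 0.2], [0.9, -0.12, 0.2], [0.9, -0.12, 0.2], [0.9, -0.12, 0.2], [0.9, -0.12, 0.2], [0.9, -0.12, 0.2], [0.9, -0.12, 0.2]], turn=[-0.03, -0.06, -0.09, -0.12, -0.15, -0.18, -0.21, -0.24, -0.27, -0.288, -0.288, -0.288, -0.288], fingers=-0.2)

```text
time_s: 1.88
ee_pos: [476.4, -369.4, 165.0]
ee_rot: [-180.0, 0.0, 129.2]
force: [0.4, 0.1, 0.2]
gripper_width: 54.6
gripper_force: 0.0
```

```bash
cat >> h.py <<'E'
def go(x,y,z,yaw,s=None):
    s=s or env.state();p=s["ee_pos"];a=np.radians(s["ee_rot"][2]);d=np.array([x,y,z])-p
    c,n=np.cos(a),np.sin(a)
    print("t",s["time_s"],"ee",np.round(p,2),np.round(s["ee_rot"],2),"F",np.round(s["force"],1),"M",np.round(s["torque"],3),"w",round(s["gripper_width"],1),"q6",round(s["qpos"][5],1))
    print("linear",np.round(np.array([d[0]*c+d[1]*n,d[0]*n-d[1]*c,-d[2]])/300,4),"turn",round(-(((yaw-s["ee_rot"][2])+180)%360-180)/360,4))
E
python3 -c "
from h import *
go(522.5,-337.5,41,129.4)"
```

```text
t 1.875 ee [ 476.36 -369.44  164.95] [-180.      0.    129.23] F [0.4 0.1 0.2] M [ 0.057 -0.086 -0.026] w 54.6 q6 -78.1
linear [-0.0148  0.1865  0.4132] turn -0.0005
```

Request:
step_arm(linear=[[-0.015, 0.1, 0.1], [-0.015, 0.187, 0.2], [-0.015, 0.187, 0.3], [-0.015, 0.187, 0.36], [-0.015, 0.187, 0.4], [-0.015, 0.187, 0.413], [-0.015, 0.187, 0.413], [-0.015, 0.187, 0.413]], turn=[0, 0, 0, 0, 0, 0, 0, 0])

```text
time_s: 2.88
ee_pos: [523.1, -337.8, 41.9]
ee_rot: [180.0, 0.1, 129.3]
force: [0.1, -0.0, -0.0]
gripper_width: 54.7
gripper_force: 0.0
```

Run:
```python
from h import *
go(522.5,-337.5,41,129.4)
S=cams.grab_frame("side");T=cams.grab_frame("top")
b=S["color"][265:365,250:383];t=T["color"][195:295,332:465]
r=lambda i:cv2.resize(i,(400,300),interpolation=cv2.INTER_CUBIC)
cv2.imwrite("pics/g1.png",np.hstack([r(b),r(t)]))
```

```text
t 2.875 ee [ 523.13 -337.82   41.94] [1.7997e+02 1.0000e-01 1.2927e+02] F [ 0.1 -0.  -0. ] M [ 0.023 -0.119  0.018] w 54.7 q6 -73.2
linear [ 0.0022 -0.0009  0.0031] turn -0.0004
```

View pics/g1.png

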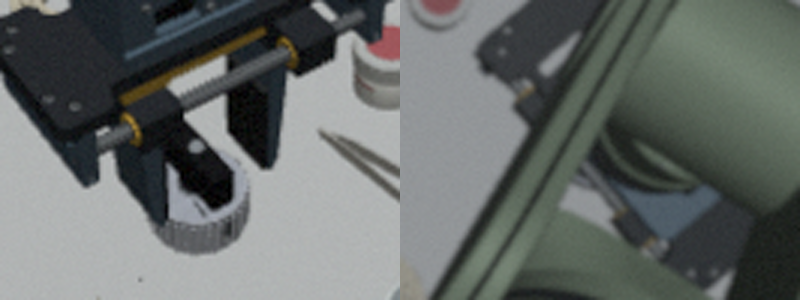

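The open fingers straddle the bar in the side view, with the tips over the cap's top. Next I close and lift.

Request:
step_arm(linear=[[0.002, 0, 0.003], [0.002, 0, 0.003], [0.002, 0, 0.003], [0.002, 0, 0.003], [0.002, 0, 0.003], [0.002, 0, 0.003], [0.002, 0, 0.003], [0.002, 0, 0.003]], turn=[0, 0, 0, 0, 0, 0, 0, 0], fingers=1, force=30)

```text
time_s: 3.98
ee_pos: [522.2, -336.9, 40.1]
ee_rot: [-180.0, -0.0, 129.3]
force: [0.2, -0.4, 0.7]
gripper_width: 13.8
gripper_force: 30.0
```

Request:
step_arm(linear=[[0, 0, -0.05], [0, 0, -0.13], [0, 0, -0.25], [0, 0, -0.4], [0, 0, -0.4], [0, 0, -0.4]], turn=[0, 0, 0, 0, 0, 0])

```text
time_s: 4.72
ee_pos: [521.8, -336.6, 160.0]
ee_rot: [-180.0, -0.0, 129.3]
force: [-0.6, 0.2, -1.9]
gripper_width: 14.1
gripper_force: 30.0
```

```bash
python3 -c "
from h import *
go(545.4,-94.8,165,134.4)"
```

```text
t 4.725 ee [ 521.84 -336.59  160.04] [-1.7999e+02 -4.0000e-02  1.2928e+02] F [-0.6  0.2 -1.9] M [ 0.016 -0.112  0.09 ] w 14.1 q6 -73.2
linear [ 0.5741  0.5711 -0.0165] turn -0.0142
```

Request:
step_arm(linear=[[0.05, 0.05, -0.05], [0.15, 0.15, -0.1], [0.28, 0.28, -0.1], [0.41, 0.41, -0.1], [0.5, 0.5, -0.1], [0.55, 0.55, -0.1], [0.574, 0.571, -0.1], [0.574, 0.571, -0.1], [0.574, 0.571, -0.1], [0.574, 0.571, -0.1]], turn=[-0.007, -0.014, -0.014, -0.014, -0.014, -0.014, -0.014, -0.014, -0.014, -0.014])

```text
time_s: 5.98
ee_pos: [545.8, -96.0, 190.1]
ee_rot: [-180.0, 0.0, 134.3]
force: [0.3, 0.1, -2.3]
gripper_width: 13.9
gripper_force: 30.0
```

Run:
```python
from h import *
go(545.4,-94.8,165,134.4)
S=cams.grab_frame("side");T=cams.grab_frame("top")
b=S["color"][110:260,280:413];t=T["color"][165:315,195:328]
r=lambda i:cv2.resize(i,(400,450),interpolation=cv2.INTER_CUBIC)
cv2.imwrite("pics/n1.png",np.hstack([r(b),r(t)]))
```

```text
t 5.975 ee [545.76 -96.01 190.08] [-179.99    0.    134.26] F [ 0.3  0.1 -2.3] M [ 0.035 -0.124  0.015] w 13.9 q6 -55.4
linear [0.0037 0.002  0.0836] turn -0.0004
```

View pics/n1.png

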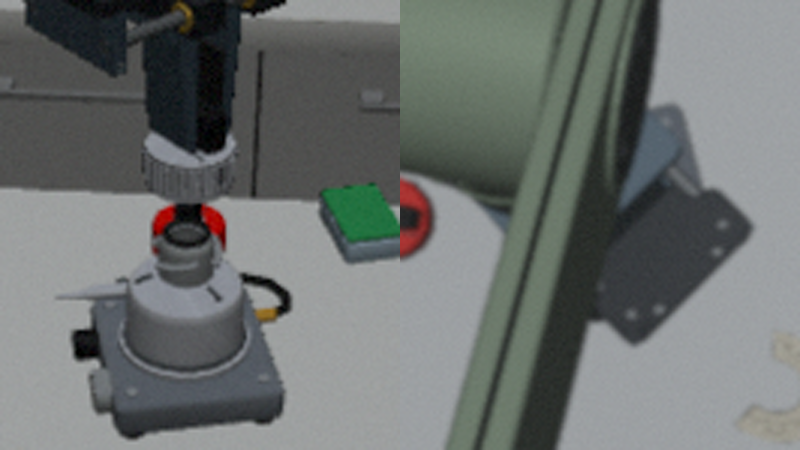

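Side view: the cap hangs level above the neck, its centre at about (343,165), with the ring at about (342,188); the top view is hidden by the arm. Next I refine the offset numerically.

Run:
```python
from h import *
S=cams.grab_frame("side");g=cv2.cvtColor(S["color"],cv2.COLOR_BGR2GRAY).astype(int)
p=env.state()["ee_pos"]
th=np.radians(np.arange(0,360,2))
def circ(x,y,r,z):return np.array([pix(S,[x+r*np.cos(a),y+r*np.sin(a),z]) for a in th])
for z in(150,177):
    c=circ(p[0],p[1],26,z-.0);print("cap z",z,"u",c[:,0].min(),c[:,0].max(),"v",c[:,1].min(),c[:,1].max())
for r,z in((17,109),(15.5,112),(36,83)):
    c=circ(545.4,-94.8,r,z);print("neck",r,z,"u",c[:,0].min(),c[:,0].max(),"v",c[:,1].min(),c[:,1].max(),"cen",c.mean(0))
for v in(158,161,165,169):print("row",v,g[v,322:366])
for u in(341,343,345):print("col",u,g[150:182,u])
for v in(186,188,190):print("nrow",v,g[v,328:358])
for u in(340,342):print("ncol",u,g[180:205,u])
for v in(209,213):print("tank",v,g[v,318:366])
```

```text
cap z 150 u 325.5999370275908 355.94516202123754 v 161.89679124166187 178.19916552733866
cap z 177 u 325.5646677338271 356.5198630899887 v 148.36157549532015 164.34782789099108
neck 17 109 u 330.55793100719984 349.803020134309 v 183.95853023448876 194.86529139666504 cen [340.17807576 189.37209255]
neck 15.5 112 u 331.4147558980546 348.9986946142778 v 183.02601124619548 192.95358607105325 cen [340.20487208 187.95668311]
neck 36 83 u 319.9507050571394 359.98493506910495 v 189.93930259617233 213.36260654471283 cen [339.9556614  201.47310833]
row 158 [ 80  80  77  78  81  73 120 140 141 142 144 139 140 140 141 121  91  55
  25  25  32  30  30  22   2   8  11   9   5   6  15   6  43 120 138 143
 107  80  82  82  80  79  46  30]
row 161 [ 83  79  79  78  79  64  90  77 117 139 142 141 139 140 141 142 141 140
 143 142 113  96  79  97 126 111  84  80  89  95 128 143 142 136 106  95
  62  69  79  79  84  79  47  45]
row 165 [ 79  80  81  78  82  59  71  82  66  80  71  84  77  87  82  76  92 100
 111 114 127 128 129 119 111 102  93  79  83  87  80  74  79  71  76  88
  81  82  83  79  82  79 
[... 898 characters left out ...]
  43  41  36  28
  19  22  43  78  80 103  98  62  34 133 160 161]
ncol 340 [  6   1  19  17  48  74  58  64  65  58  29  16  52  97 103  88  76  78
  98 109  79  75  72  69  66]
ncol 342 [  2  11  17  19  45  71  55  62  64  61  43  16  46  94 107  91  79  80
 105 105  69  72  72  71  65]
tank 209 [ 76  72  76  71  69  76 102 127 139 143 146 143 143 143 141 139 143 142
 143 145 143 146 144 149 149 145 142 142 139 142 139 138 139  91  54  87
 127 140 141 141 127 102  83  78  95 132 152 157]
tank 213 [ 93  88  88  81  65  67  72  80  91  97 107 113 133 136 138 144 142 141
 139 141 141 140 143 144 141 146 147 147 143 142 140 141 139 140 137 131
 119 106 100  92  79  71  66  87  91  88  90 119]
```

Request:
step_arm(linear=[[0.0037, 0.002, 0.04], [0.0037, 0.002, 0.08], [0.0037, 0.002, 0.11], [0.0037, 0.002, 0.125], [0.0037, 0.002, 0.13], [0.0037, 0.002, 0.13], [0.0037, 0.002, 0.13], [0.0037, 0.002, 0.13]], turn=[-0.0004, -0.0004, -0.0004, -0.0004, -0.0004, -0.0004, -0.0004, -0.0004])

```text
time_s: 7.12
ee_pos: [545.7, -94.0, 151.4]
ee_rot: [180.0, 0.0, 134.5]
force: [0.3, 1.2, -1.6]
gripper_width: 13.5
gripper_force: 30.0
```

Request:
step_arm(linear=[[0, 0, 0.004], [0, 0, 0.008], [0, 0, 0.012], [0, 0, 0.016], [0, 0, 0.016]], turn=[0, 0, 0, 0, 0])

```text
time_s: 7.75
ee_pos: [545.4, -94.0, 146.2]
ee_rot: [-180.0, -0.0, 134.5]
force: [0.7, 0.6, -1.4]
gripper_width: 13.5
gripper_force: 30.0
```

Request:
step_arm(linear=[[0, 0, 0.004], [0, 0, 0.008], [0, 0, 0.012], [0, 0, 0.016], [0, 0, 0.016]], turn=[0, 0, 0, 0, 0])

```text
time_s: 8.38
ee_pos: [545.4, -94.0, 141.4]
ee_rot: [-180.0, -0.0, 134.5]
force: [-1.3, -0.6, -1.1]
gripper_width: 13.9
gripper_force: 30.0
```

Request:
step_arm(linear=[[0, 0, 0.004], [0, 0, 0.008], [0, 0, 0.012], [0, 0, 0.016], [0, 0, 0.016]], turn=[0, 0, 0, 0, 0])

```text
time_s: 9.0
ee_pos: [545.2, -93.7, 136.5]
ee_rot: [-180.0, -0.1, 134.5]
force: [-1.7, 1.4, -1.2]
gripper_width: 14.3
gripper_force: 30.0
```

Request:
step_arm(linear=[[0, 0, 0.003], [0, 0, 0.006], [0, 0, 0.01], [0, 0, 0.01], [0, 0, 0.01]], turn=[0, 0, 0, 0, 0])

```text
time_s: 9.62
ee_pos: [545.3, -93.7, 133.6]
ee_rot: [180.0, -0.0, 134.5]
force: [-1.5, 4.4, 0.0]
gripper_width: 13.9
gripper_force: 30.0
```

Request:
step_arm(linear=[[0, 0, 0.002], [0, 0, 0.004], [0, 0, 0.004], [0, 0, 0.004]], turn=[0, 0, 0, 0])

```text
time_s: 10.12
ee_pos: [545.4, -93.8, 132.5]
ee_rot: [180.0, -0.0, 134.5]
force: [-1.9, 4.7, 1.2]
gripper_width: 13.6
gripper_force: 30.0
```

Request:
step_arm(linear=[[0.0015, 0.001, 0], [0.003, 0.0016, 0], [0.003, 0.0016, 0.002], [0.003, 0.0016, 0.003], [0.003, 0.0016, 0.003]], turn=[0, 0, 0, 0, 0])

```text
time_s: 10.75
ee_pos: [545.5, -93.3, 131.6]
ee_rot: [-180.0, 0.0, 134.5]
force: [-0.8, 0.6, -1.6]
gripper_width: 13.9
gripper_force: 30.0
```

Request:
step_arm(linear=[[0, 0, 0.001], [0, 0, 0.002], [0, 0, 0.002], [0, 0, 0.002]], turn=[0, 0, 0, 0])

```text
time_s: 11.25
ee_pos: [545.5, -93.2, 131.2]
ee_rot: [180.0, 0.1, 134.5]
force: [-0.6, -0.1, -0.0]
gripper_width: 13.8
gripper_force: 30.0
```

```bash
python3 -c "
from h import *
go(545.4,-94,130,134.4);print(env.state()['effort'][5])"
```

```text
t 11.25 ee [545.46 -93.24 131.2 ] [1.8000e+02 5.0000e-02 1.3447e+02] F [-0.6 -0.1 -0. ] M [0.028 0.009 0.011] w 13.8 q6 -55.3
linear [-0.0017 -0.0019  0.004 ] turn 0.0002
0.0023270944075193256
```

Request:
step_arm(linear=[[0, 0, 0.001], [0, 0, 0.002], [0, 0, 0.002], [0, 0, 0.002]], turn=[0, 0, 0, 0])

```text
time_s: 11.75
ee_pos: [545.5, -93.2, 131.0]
ee_rot: [180.0, 0.1, 134.5]
force: [-1.4, -1.0, 5.3]
gripper_width: 14.0
gripper_force: 30.0
```

Request:
step_arm(linear=[[0, 0, 0.001], [0, 0, 0.0015], [0, 0, 0.0015], [0, 0, 0.0015]], turn=[0, 0, 0, 0])

```text
time_s: 12.25
ee_pos: [545.5, -93.2, 130.9]
ee_rot: [180.0, 0.1, 134.5]
force: [-2.9, -0.7, 7.1]
gripper_width: 14.0
gripper_force: 30.0
```

Request:
step_arm(linear=[[0, 0, -0.0015], [0, 0, -0.0015], [0, 0, -0.0015], [0, 0, -0.0015], [0, 0, -0.0015], [0, 0, -0.0015], [0, 0, -0.0015], [0, 0, -0.0015]], turn=[0, 0, 0.01, 0.02, 0.035, 0.05, 0.055, 0.055])

```text
time_s: 13.25
ee_pos: [545.9, -93.0, 130.9]
ee_rot: [179.9, 0.0, 114.7]
force: [-0.7, -0.7, 5.1]
gripper_width: 13.8
gripper_force: 30.0
```

```bash
python3 -c "
from h import *
go(545.4,-94,130,134.4);print(env.state()['effort'][5])"
```

```text
t 13.25 ee [545.92 -92.96 130.94] [1.7991e+02 5.0000e-02 1.1466e+02] F [-0.7 -0.7  5.1] M [-0.021  0.031  0.054] w 13.8 q6 -35.5
linear [-0.0024 -0.003   0.0031] turn -0.0548
0.08710153866559267
```

Request:
step_arm(linear=[[0, 0, -0.001], [0, 0, -0.001], [0, 0, -0.001], [0, 0, -0.001], [0, 0, -0.001]], turn=[0.007, 0.014, 0.021, 0.027, 0.027])

```text
time_s: 13.88
ee_pos: [545.9, -93.0, 131.0]
ee_rot: [179.9, 0.0, 105.0]
force: [-0.2, -0.6, 3.6]
gripper_width: 13.8
gripper_force: 30.0
```

```bash
python3 -c "
from h import *
go(545.4,-94,130,134.4);print(env.state()['effort'][5])"
```

```text
t 13.875 ee [545.89 -92.96 130.97] [1.7991e+02 3.0000e-02 1.0497e+02] F [-0.2 -0.6  3.6] M [-0.006 -0.128  0.035] w 13.8 q6 -25.8
linear [-0.0029 -0.0025  0.0032] turn -0.0818
0.099150650203228
```

Request:
step_arm(linear=[[0, 0, 0], [0, 0, 0], [0, 0, 0], [0, 0, 0]], turn=[0.007, 0.014, 0.02, 0.02])

```text
time_s: 14.38
ee_pos: [545.7, -92.9, 130.9]
ee_rot: [179.9, 0.0, 97.8]
force: [-0.0, 0.1, 3.4]
gripper_width: 13.9
gripper_force: 30.0
```

```bash
python3 -c "
from h import *
go(545.4,-94,130,134.4);print(env.state()['effort'][5])"
```

```text
t 14.375 ee [545.72 -92.93 130.93] [1.7993e+02 1.0000e-02 9.7790e+01] F [-0.   0.1  3.4] M [ 0.011 -0.122  0.045] w 13.9 q6 -18.7
linear [-0.0034 -0.0015  0.0031] turn -0.1017
0.11470640078186989
```

Request:
step_arm(linear=[[0, 0, 0], [0, 0, 0], [0, 0, 0], [0, 0, 0]], turn=[0.007, 0.014, 0.02, 0.02])

```text
time_s: 14.88
ee_pos: [545.4, -92.5, 130.8]
ee_rot: [180.0, -0.0, 90.6]
force: [-0.3, 1.3, 5.2]
gripper_width: 14.0
gripper_force: 30.0
```

```bash
python3 -c "
from h import *
go(545.4,-94,130,134.4);print(env.state()['effort'][5])"
```

```text
t 14.875 ee [545.39 -92.54 130.82] [ 1.7998e+02 -4.0000e-02  9.0620e+01] F [-0.3  1.3  5.2] M [ 0.428 -0.078  0.116] w 14.0 q6 -11.5
linear [-0.0049 -0.      0.0027] turn -0.1216
0.19928507041186094
```

```bash
cat > m.py <<'E'
from h import *
a=[]
for i in range(8):
    cams.grab_frame("side");s=env.state();a.append([s["torque"][2],s["effort"][5],*s["force"],s["ee_pos"][2],s["ee_rot"][2]])
a=np.array(a);print("t",s["time_s"],"mean",np.round(a.mean(0),3),"sd",np.round(a.std(0),3),"ee",np.round(s["ee_pos"],2))
E
python3 m.py
```

```text
t 15.275 mean [1.21000e-01 1.29000e-01 5.35000e-01 3.11400e+00 4.79600e+00 1.30824e+02
 9.05740e+01] sd [0.014 0.005 0.605 0.785 0.522 0.013 0.023] ee [545.39 -92.61 130.83]
```

Request:
step_arm(linear=[[0, 0, 0], [0, 0, 0], [0, 0, 0], [0, 0, 0]], turn=[0.003, 0.006, 0.009, 0.009])

```text
time_s: 15.78
ee_pos: [545.3, -92.7, 130.8]
ee_rot: [180.0, -0.0, 87.3]
force: [1.3, 4.4, 5.4]
gripper_width: 13.8
gripper_force: 30.0
```

```bash
python3 m.py
```

```text
t 16.175 mean [  0.207   0.201   0.666   5.202   5.071 130.749  87.276] sd [0.021 0.002 0.347 0.434 0.478 0.01  0.002] ee [545.28 -92.68 130.77]
```

Request:
step_arm(linear=[[0.0015, 0, -0.0015], [0.003, 0, -0.003], [0.003, 0, -0.004], [0.003, 0, -0.004]], turn=[0, 0, 0, 0])

```text
time_s: 16.68
ee_pos: [545.1, -92.4, 131.0]
ee_rot: [-180.0, 0.0, 87.3]
force: [3.5, 1.1, -6.4]
gripper_width: 13.7
gripper_force: 30.0
```

```bash
python3 m.py
```

```text
t 17.075 mean [  0.19    0.177   4.345   0.542 -10.391 131.109  87.307] sd [3.60e-02 3.00e-03 5.95e-01 4.68e-01 2.03e+00 4.10e-02 2.00e-03] ee [545.06 -92.36 131.18]
```

Request:
step_arm(linear=[[0, 0.001, 0.001], [0, 0.0025, 0.002], [0, 0.0025, 0.002], [0, 0.0025, 0.002]], turn=[0, 0, 0, 0])

```text
time_s: 17.58
ee_pos: [545.2, -92.3, 131.1]
ee_rot: [-179.9, 0.0, 87.3]
force: [0.4, -0.9, -11.2]
gripper_width: 13.4
gripper_force: 30.0
```

```bash
python3 m.py
```

```text
t 17.975 mean [  0.153   0.164   0.209  -1.712 -10.544 131.127  87.312] sd [0.031 0.001 0.724 0.509 0.49  0.008 0.001] ee [545.25 -92.27 131.13]
```

Still pulling up by about 8 N, so I lower a little further.

Request:
step_arm(linear=[[0, 0, 0.001], [0, 0, 0.0015], [0, 0, 0.0015], [0, 0, 0.0015]], turn=[0, 0, 0, 0])

```text
time_s: 18.48
ee_pos: [545.4, -92.2, 131.0]
ee_rot: [-179.9, 0.0, 87.3]
force: [-3.9, -1.5, -5.6]
gripper_width: 13.5
gripper_force: 30.0
```

```bash
python3 m.py
```

```text
t 18.875 mean [  0.16    0.154  -4.961  -2.095  -6.128 131.015  87.31 ] sd [0.036 0.    0.545 0.277 0.466 0.008 0.001] ee [545.38 -92.21 131.01]
```

Request:
step_arm(linear=[[-0.0005, -0.001, 0.001], [-0.0005, -0.002, 0.0012], [-0.0005, -0.002, 0.0012], [-0.0005, -0.002, 0.0012], [-0.0005, -0.002, 0.0012]], turn=[0, 0.003, 0.006, 0.009, 0.009])

```text
time_s: 19.5
ee_pos: [545.5, -92.1, 130.8]
ee_rot: [180.0, -0.0, 84.1]
force: [-5.8, -0.7, -1.6]
gripper_width: 14.0
gripper_force: 30.0
```

```bash
python3 m.py
```

```text
t 19.9 mean [  0.232   0.255  -4.587  -0.738  -1.195 130.843  84.063] sd [0.021 0.004 0.526 0.525 0.618 0.018 0.001] ee [545.49 -92.08 130.83]
```

Request:
step_arm(linear=[[0, -0.001, 0], [0, -0.002, 0], [0, -0.002, 0], [0, -0.002, 0], [0, -0.002, 0]], turn=[0, 0.003, 0.006, 0.007, 0.007])

```text
time_s: 20.52
ee_pos: [545.5, -92.0, 130.8]
ee_rot: [179.9, -0.0, 81.5]
force: [-2.2, 1.3, -0.9]
gripper_width: 13.9
gripper_force: 30.0
```

```bash
python3 m.py
```

```text
t 20.925 mean [  0.29    0.303  -0.936   1.226  -0.88  130.791  81.536] sd [0.017 0.001 0.323 0.65  0.412 0.011 0.001] ee [545.41 -92.09 130.79]
```

Torque is about 0.30 N m, with little side force. About 2° more should bring it to 0.35.

Request:
step_arm(linear=[[0, 0, 0], [0, 0, 0], [0, 0, 0], [0, 0, 0]], turn=[0.002, 0.004, 0.0055, 0.0055])

```text
time_s: 21.42
ee_pos: [545.4, -92.1, 130.7]
ee_rot: [179.9, -0.0, 79.6]
force: [1.8, 2.8, -0.3]
gripper_width: 13.8
gripper_force: 30.0
```

```bash
python3 m.py
python3 - <<'E'
from h import *
S=cams.grab_frame("side");cv2.imwrite("pics/snug.png",cv2.resize(S["color"][140:220,290:397],(800,600),interpolation=cv2.INTER_CUBIC))
E
```

```text
t 21.825 mean [  0.346   0.343   1.545   3.      0.308 130.741  79.557] sd [0.029 0.008 0.448 0.594 0.217 0.018 0.002] ee [545.31 -92.13 130.75]
```

View pics/snug.png

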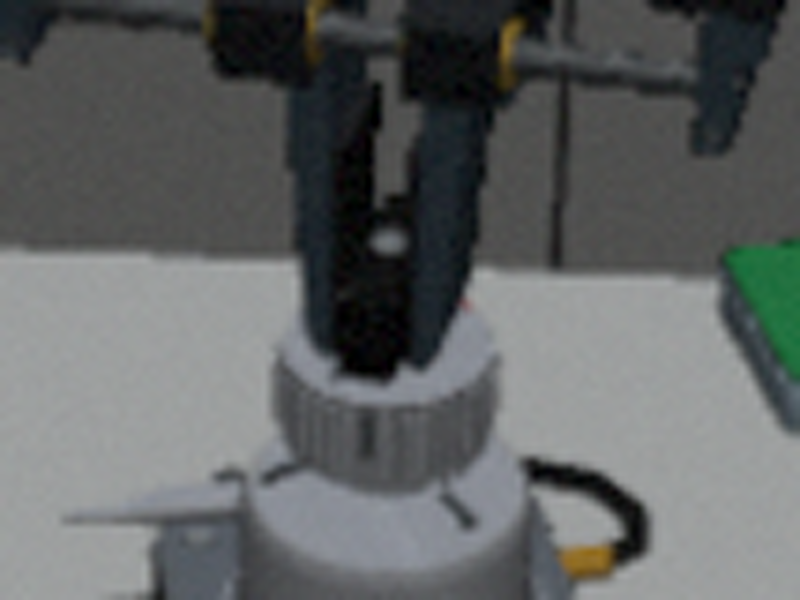

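The crop shows the cap level on the neck, with the bar's left edge right at the dark line near (338,372). Torque is 0.345 N m, which is snug. Next I release and retreat.

Request:
step_arm(linear=[[0, 0, 0], [0, 0, 0], [0, 0, 0], [0, 0, 0], [0, 0, 0], [0, 0, 0]], turn=[0, 0, 0, 0, 0, 0], fingers=-0.2)

```text
time_s: 22.62
ee_pos: [544.8, -92.2, 130.5]
ee_rot: [180.0, 0.0, 79.6]
force: [0.7, 0.2, 0.6]
gripper_width: 54.6
gripper_force: 0.0
```

Request:
step_arm(linear=[[0, 0, -0.03], [0, 0, -0.08], [0, 0, -0.15], [0, 0, -0.25], [0, 0, -0.3], [0, 0, -0.3], [0, 0, -0.3], [0, 0, -0.3]], turn=[0, 0, 0, 0, 0, 0, 0, 0])

```text
time_s: 23.62
ee_pos: [544.2, -92.1, 219.4]
ee_rot: [-179.9, 0.0, 79.6]
force: [-0.1, -0.0, -0.2]
gripper_width: 55.0
gripper_force: 0.0
```

Run:
```python
from h import *
S=cams.grab_frame("side");cv2.imwrite("pics/end.png",cv2.resize(S["color"][100:340,230:550],(800,600),interpolation=cv2.INTER_CUBIC))
go(0,0,0,0)
```

```text
t 23.675 ee [544.34 -92.11 219.5 ] [-179.88    0.     79.56] F [-0.4  0.6  0.5] M [-0.068 -0.086 -0.023] w 54.9 q6 -0.4
linear [-0.0268 -1.8401  0.7317] turn 0.221
```

View pics/end.png

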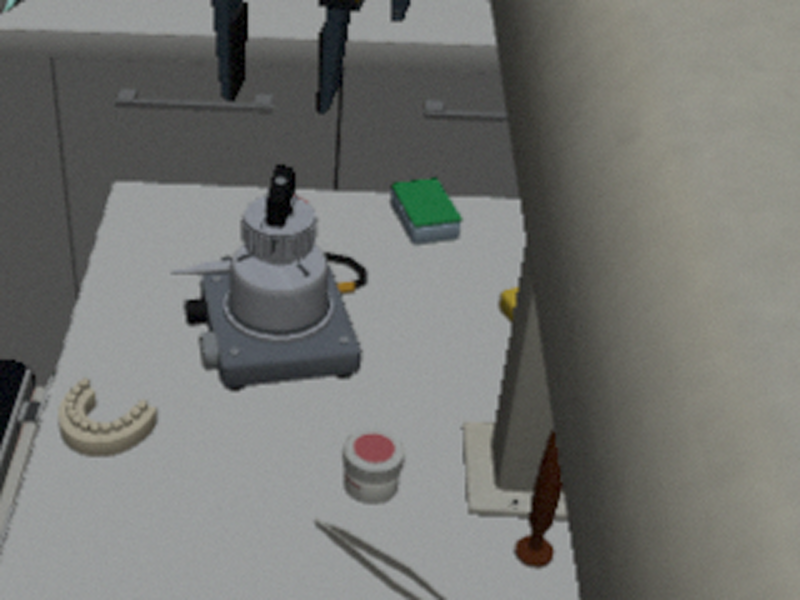

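The cap at (278,220) sits level on the neck and the gripper is clear of it. The jar, cast and tweezers have not moved.

```bash
python3 -c "
from workcell import env
print(env.job_done())"
```

```text
the job is handed in; nothing more can be done
None
```

The cap is on the neck, pins in the gaps and level, tightened to about 0.345 N m (snug is 0.35) and released; the cast, jar and tweezers were not touched, and I handed the job in at about 24 s, with no verdict shown.

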